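Close the gel bottle left open in the sun

ROBOT

A 6-joint arm with a two-finger parallel gripper is mounted at the origin on the work surface. World frame = base frame: x ahead of the robot, y to its left, z up, the work surface at z = 0. Lengths are in m, angles in degrees, forces in N, time in s.
With the tool pointing down it reaches from about 0.375 to 0.9 m from the base axis. Payload 3.1 kg.
Tool frame: the origin (TCP) lies at the very end of the fingers, on their centre line; the grasp point (between the pads) lies 19 mm behind it; z points along the fingers, y is the line along which they close (so a half turn about z gives the same grasp; the last joint's range is limited). The gripper opens to 87 mm and grips with 3 to 60 N. Pads are 19 mm wide; open, the fingers measure 117 mm over their backs; the gripper's body (75 mm by 190 mm) begins 51 mm behind the grasp point.
Start: joints at [-77.206, 30.224, 82.088, -0, 67.689, -10.227], TCP at [0.244, -0.575, 0.192] pointing down, gripper open.
Joint ranges: [-176.69, 176.69], [-43.24, 126.21], [12.49, 139.97], [-82, 262], [0, 151.66], [-163.58, 163.58]. Speed limits (degrees/s): [159.86, 159.86, 180, 180, 180, 180].

INTERFACE

Orientations are given as a 3x3 rotation matrix whose columns are the frame's x, y, z axes.
In Python, from rig import readout, viewer, ticket gives the robot as it stands.
- The arm moves only by the tool send_rows, never from a script. Its argument "moves" is a list of rows, each a list of 6 numbers: the shift along the tool's x, y, z in units of 250 mm (1.0 is 250 mm), then the turn, a rotation vector about the tool's x, y, z in units of 90 degrees (1.0 is 90 degrees). A call has 1 to 12 rows; each row is the pose to reach, as a shift and turn from the pose commanded when the call began, along the tool's axes at that moment; what a row does not reach only later rows make up. A row lasts 1/10 s, in which the tool goes at most 50 mm and 8.59 degrees, less where a joint would pass 70% of its speed; a pose out of reach is approached as far as the arm can. A call with a number of a shift or a turn outside -1 to 1 is refused whole. A call with a gripper value outside its range is refused whole. "grip" is the opening, from 0 (shut) to 1 (fully open), set as the call begins (left out, the last holds). The fingers move at their own pace and stop on an object; the grip force is fixed at half the most. Time passes only in rows, so rows that repeat a pose let the fingers close. It gives the time, the measured TCP pose, the force, the opening and the grip force at its end, in the units of the state.
- readout.read_state(): the state, without advancing time (a new reading comes with each control period).
- viewer.capture(name): name is "scene" or "side" or "wrist"; returns (picture, depth): 480x640x3 uint8, red, green, blue; 480x640 float32, m along the optical axis (not along the pixel's ray), 0 where there is no reading.
- viewer.camera_info(name): a dict with "fx", "fy", "cx", "cy" (pixels), "R" (3x3) and "t" (3): a world point X has camera coordinates R X + t; the wrist camera has in their place "tool_from_camera" (4x4, takes a point from camera to tool coordinates, whose origin is the TCP and whose axes are the flange's). Camera axes: x right, y down, z forward; pixel columns grow to the right and rows downward; lengths in m; the calibration is good to about 2 mm. A picture is of the moment at which its call begins: read the wrist's pose just before it. camera_info takes no time and is no camera call.
- ticket.hand_in(): hands the job in; it is judged then, once.
The state is a dict: "time_s": time; "joint_positions": joint angles; "qvel": joint speeds; "tau": joint torques, N m; "position": TCP position; "tcp_rot": TCP orientation; "force": force on the tool from outside, world axes, zero at the start; "moment": the same for the moment, N m; "opening": opening from 0.0 (shut) to 1.0 (fully open); "grasp_force": force on a finger pad.
Only numpy, scipy, OpenCV 4.12 (cv2) and the standard library are available. Lean on these libraries where they do the work, as an engineer would, in place of code of your own. Each camera call takes 0.05 s, during which the arm holds its last target. There are 200 camera calls.

TASK

The brush cap of the amber gel bottle was left pulled up and a red comb lies across the bottle stand under it. Lay the comb in the white dish, then push the cap along its slanted axis until it snaps fully home and hold it there firmly for a moment, with enough force to seat it but never hard enough to crack it; leave the jars and the glass file where they are.

Things in the scene. Friction and masses are not known exactly. Their poses are not given: they have to be found in the camera images.
- tray: Black acrylic tray, fixed, 400 (x) x 660 (y) mm, floor 5 mm thick, rim 14 mm high; all else stands on its floor or on what stands there. Origin at the centre of its underside; z up.
- stand: Grey bottle stand, fixed on the tray: foot plate 115 x 150 x 12 mm and two upright cheeks, 12 mm thick, centred at y = +42 and -42 mm, spanning x = -5 to +61 mm, with level tops 112 mm above its underside. Origin on its underside, straight under the bottle's mouth; y runs from cheek to cheek, z up; the bottle leans towards its -x.
- bottle: Amber glass bottle, fixed in the stand, leaning 30 degrees from vertical towards the stand's -x. Body diameter 52 mm, neck diameter 28 mm. Origin at the centre of the mouth (100 mm above the stand's underside); z points out of the mouth along the bottle's axis, which is the axis the cap slides on; y is the stand's y.
- cap: White cap with blue top, 42 mm in diameter, 60 mm long, on an 8 mm stem that slides in the neck along the bottle's z. Origin at the centre of its lower rim, z as the bottle's. Its height above the bottle's origin along z: 0 fully home, up to 50 mm open. It stays where left (drag 3 N); a snap detent in the last 9 mm takes 12 to 18 N to pass, else throws it back. The stop at 0 is stiff.
- cap_top (a point): Centre of the cap's flat round blue top, 60 mm along z from the cap's origin: push here.
- comb: Red plastic comb, loose, 40 g, 190 (x) x 28 (y) x 6 (z) mm. Origin at the centre of its underside, x along its length, z up. At the start it lies across the tops of both cheeks, close to the cap's stem on the side away from the lean, its ends overhanging on both sides.
- dish: White ceramic dish, fixed on the tray, 235 (x) x 90 (y) mm outside, 10 mm high, walls and floor 4 mm thick. Origin at the centre of its underside, x along its length, z up.
- lamp: White UV nail lamp, fixed, 150 (x) x 136 (y) x 85 mm high, on the other side of the tray from the dish. Origin at the centre of its underside.
- jar_a: Glass jar with steel cap, loose, 52 mm in diameter, 70 mm high. Origin at the centre of its underside.
- jar_b: Glass jar with brass cap, loose, 52 mm in diameter, 70 mm high. Origin at the centre of its underside.
- file: Frosted glass nail file, loose, 150 (x) x 20 (y) x 5 mm, lying flat on top of the lamp. Origin at the centre of its underside, x along its length.

How it is judged (in metres and radians):
On the way, in this order (a step that is already met when the one before it is completed fails the run):
1. With the cap still open by 15 mm or more, the comb lies flat, same side up, on the dish's floor, its centre within 18 mm of the dish's along the length and 22 mm across, let go and at rest (x of comb in the frame of dish between -0.018 and 0.018 m and y of comb in the frame of dish between -0.022 and 0.022 m and z of comb in the frame of dish below 0.008 m and angle between comb's own z axis and vertical below 0.1 rad and linear speed of comb below 0.02 m/s and contact force between the fingers and comb below 0.1 N and z of cap in the frame of bottle above 0.015 m), for 0.2 s.
2. The cap is fully home (within 2 mm) and the fingers keep pressing on it with more than 10 N for 0.4 s (z of cap in the frame of bottle below 0.002 m and contact force between the fingers and cap above 10 N), for 0.4 s.
At the end, for the whole second after the job is handed in: The cap stays snapped home, within 2 mm of the bottle's mouth; the comb lies at rest, flat and same side up, on the dish's floor, its centre within 18 mm of the dish's centre along the length and 22 mm across (z of cap in the frame of bottle below 0.002 m and x of comb in the frame of dish between -0.018 and 0.018 m and y of comb in the frame of dish between -0.022 and 0.022 m and z of comb in the frame of dish below 0.008 m and angle between comb's own z axis and vertical below 0.1 rad and linear speed of comb below 0.02 m/s); the robot touches nothing.
It fails at once if The fingers load the cap with more than 40 N (it cracks): push it with the shut fingertips, do not pinch it (contact force between the fingers and cap above 40 N).
It fails at once if A jar or the glass file is moved by more than 15 mm (distance of any of jar_a, jar_b, file from where it was at the start of the episode above 0.015 m).
It fails at once if A jar is tipped by more than 0.35 rad (20 degrees) (angle between any of jar_a, jar_b's own z axis and vertical above 0.35 rad).
It also fails if it takes over 69 s, if anything falls off the work surface, if the arm or the gripper's body presses on something with over 40 N, if the wrist force passes 120 N, or if a joint passes its speed limit or range.

## Working session

There is one attempt and no reset: what is moved stays moved. The work goes in short steps, Python scripts to look and compute and a tool call to move; the robot and the scene stay as the last step left them, time stands still between calls to the robot, and variables do not carry over. Pictures are saved under pics/ and viewed, at most 10 in all, crops included, and the job is handed in when it is done.

Besides the shell and the picture viewer there is one more tool, called after ">>>" in YAML: its name, and indented under it one key for each argument. send_rows: Moves the arm, as the interface text tells. Shifts and turns lie within -1 to 1; 1 stands for 250 mm of shift or 90 degrees of turn. Its arguments: {"type":"object","properties":{"moves":{"type":"array"},"grip":{"type":"number"}},"required":["moves"]}

```bash
ls; mkdir -p pics; python3 - <<'E'
from rig import readout, viewer
import numpy as np, cv2
for n in("scene","side"):
    p,d=viewer.capture(n); cv2.imwrite(f"pics/{n}0.png",p[:,:,::-1]); np.savez(f"{n}0.npz",p=p,d=d)
    print(n,viewer.camera_info(n))
print(viewer.camera_info("wrist")); print(readout.read_state())
E
```

```text
pics
scene {'fx': 469.51459118075803, 'fy': 469.51459118075803, 'cx': 318.4385172895154, 'cy': 238.41521851174878, 'R': array([[-0.32507378,  0.94568379,  0.00303333],
       [ 0.75657446,  0.26199019, -0.59912955],
       [-0.56738181, -0.19246637, -0.80064635]]), 't': array([ 0.20767419, -0.36613554,  1.27629719])}
side {'fx': 555.2960867809646, 'fy': 555.2960867809646, 'cx': 319.76692242636915, 'cy': 242.18954475293248, 'R': array([[-0.95197151, -0.30519243, -0.02465396],
       [-0.13263582,  0.48361445, -0.86517328],
       [ 0.27596735, -0.82035032, -0.50086663]]), 't': array([0.55074668, 0.2049536 , 0.96972173])}
{'fx': 408.7757185705044, 'fy': 408.7757185705044, 'cx': 319.91890015151586, 'cy': 236.8206006008207, 'tool_from_camera': array([[ 6.05721326e-04, -9.54245298e-01, -2.99024321e-01,
         8.25442021e-02],
       [ 9.99999812e-01,  5.48888857e-04,  2.74046610e-04,
         3.32891047e-04],
       [-9.73765709e-05, -2.99024431e-01,  9.54245451e-01,
        -1.92398958e-01],
       [ 0.00000000e+00,  0.00000000e+00,  0.00000000e+00,
         1.00000000e+00]])}
{'time_s': 0.1, 'joint_positions': array([-7.72079235e+01,  3.02733740e+01,  8.21472385e+01,  1.76969633e-04,
        6.76878040e+01, -1.02254374e+01]), 'qvel': array([ 0.05045255, -0.14543524, -0.16310178, -0.03760719,  0.0393314 ,
        0.06592866]), 'tau': array([-3.67733410e-04, -4.40985703e+01, -1.77150214e+01,  6.34072674e-02,
        5.33514738e-02, -4.84144573e-05]), 'position': array([ 0.24427441, -0.574538  ,  0.1912824 ]), 'tcp_rot': array([[ 9.20385904e-01,  3.91011016e-01, -4.16177439e-04],
       [ 3.91011091e-01, -9.20384115e-01,  1.84589059e-03],
       [ 3.38720451e-04, -1.86166167e-03, -9.99998210e-01]]), 'force': array([ 0.18867551, -0.25094707, -0.39633907]), 'moment': array([ 0.02145273,  0.01957475, -0.02525465]), 'grasp_force': 0.0, 'opening': 1.001991425326463}
```

View pics/scene0.png

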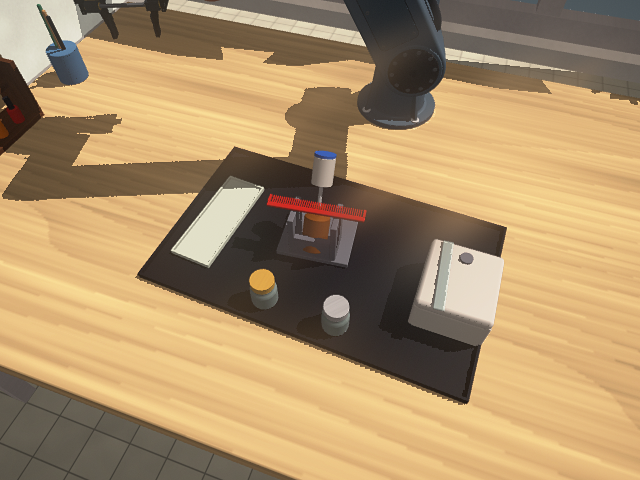

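View pics/side0.png

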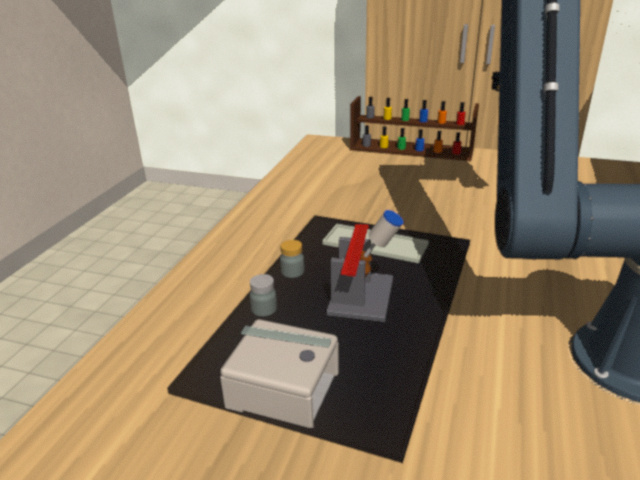

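The scene view shows the red comb from (268,200) to (366,216), the blue cap top at (325,154), the white dish around (217,221), and the jars at (262,285) and (335,313). In the side view the cap top is at (393,219), the comb runs from (362,228) to (346,272), and the dish is at (375,243). The bottle leans towards the robot.

```bash
cat > h.py <<'E'
import numpy as np, cv2
from rig import viewer, readout
def load(n): z=np.load(n+"0.npz"); return z["p"],z["d"]
def ray(n,uv):
    c=viewer.camera_info(n); R,t=c["R"],c["t"]
    d=R.T@np.array([(uv[0]-c["cx"])/c["fx"],(uv[1]-c["cy"])/c["fy"],1]); return -R.T@t,d
def plane(n,uv,z):
    o,d=ray(n,uv); return o+d*(z-o[2])/d[2]
def tri(a,ua,b,ub):
    o1,d1=ray(a,ua);o2,d2=ray(b,ub)
    s=np.linalg.lstsq(np.c_[d1,-d2],o2-o1,rcond=None)[0]
    p,q=o1+s[0]*d1,o2+s[1]*d2; return (p+q)/2,np.linalg.norm(p-q)
def cloud(n,m,d):
    v,u=np.nonzero(m&(d>0)); c=viewer.camera_info(n); z=d[v,u]
    return (np.c_[(u-c["cx"])/c["fx"]*z,(v-c["cy"])/c["fy"]*z,z]-c["t"])@c["R"]
def hsv(p): return cv2.cvtColor(p,cv2.COLOR_RGB2HSV).astype(int)
def big(m,roi):
    k=np.zeros(m.shape,bool); x0,y0,x1,y1=roi; k[y0:y1,x0:x1]=1
    n,l,s,_=cv2.connectedComponentsWithStats((m&k).astype(np.uint8)); i=1+np.argmax(s[1:,4]); return l==i
def masks(p,r):
    h=hsv(p); H,S,V=h[...,0],h[...,1],h[...,2]
    return dict(comb=big(((H<6)|(H>174))&(S>170)&(V>90),r["comb"]),
      blue=big((H>108)&(H<128)&(S>150),r["blue"]),
      dish=big((S<60)&(V>110),r["dish"]))
def ctr(m):
    c=max(cv2.findContours(m.astype(np.uint8),cv2.RETR_EXTERNAL,cv2.CHAIN_APPROX_NONE)[0],key=len); return c
ROI=dict(scene=dict(comb=(255,185,380,230),blue=(305,140,345,165),dish=(165,170,270,270)),
 side=dict(comb=(335,215,375,280),blue=(375,205,410,235),dish=(315,220,432,265)))
E
python3 - <<'E'
from h import *
np.set_printoptions(precision=4,suppress=True)
C={}
for n in("scene","side"):
    p,d=load(n); M=masks(p,ROI[n])
    for k,m in M.items():
        c=ctr(m); P=cloud(n,m,d)
        if k=="blue": C[n,k]=cv2.fitEllipse(c)[0]
        r=cv2.minAreaRect(c); b=cv2.boxPoints(r)
        print(n,k,m.sum(),"rect",np.round(r[0],1),np.round(r[1],1),"box",b.round(0).tolist())
        print("  cloud med",np.median(P,0),"p5",np.percentile(P,5,0),"p95",np.percentile(P,95,0))
        if k!="dish":
            Q=P[:,:2]; 
        if k=="comb":
            mean=P.mean(0); U,S,V=np.linalg.svd(P-mean,full_matrices=False); t=(P-mean)@V[0]; s=(P-mean)@V[1]
            print("  axis",V[0],"mid",mean+V[0]*(t.min()+t.max())/2,"len",np.ptp(t),"wid",np.ptp(s),"normal",V[2])
            top=P[P[:,2]>np.percentile(P[:,2],90)-0.006]
        if k=="blue":
            U,S,V=np.linalg.svd(P-P.mean(0),full_matrices=False); print("  mean",P.mean(0),"normal",V[2])
        if k=="dish":
            c4=cv2.approxPolyDP(cv2.convexHull(c),6,True)[:,0]; print("  quad",c4.tolist(),[plane(n,q,.015)[:2].round(4).tolist() for q in c4])
print("cap top tri",C["scene","blue"],C["side","blue"],tri("scene",C["scene","blue"],"side",C["side","blue"]))
E
```

```text
scene comb 881 rect [316.1 207.7] [98.8 12.1] box [[266.0, 205.0], [268.0, 193.0], [366.0, 210.0], [364.0, 222.0]]
  cloud med [ 0.5212 -0.0551  0.122 ] p5 [ 0.5029 -0.1333  0.1194] p95 [0.5373 0.0376 0.1242]
  axis [ 0.085  -0.9961 -0.0225] mid [ 0.5214 -0.0621  0.121 ] len 0.21981942541461302 wid 0.1750666016929211 normal [ 0.5676  0.067  -0.8206]
scene blue 92 rect [325.2 153.4] [20.3  5.3] box [[315.0, 153.0], [316.0, 148.0], [336.0, 154.0], [334.0, 159.0]]
  cloud med [ 0.4493 -0.0514  0.197 ] p5 [ 0.4359 -0.0688  0.189 ] p95 [ 0.4616 -0.036   0.204 ]
  mean [ 0.4489 -0.0515  0.1966] normal [-0.493  -0.0301  0.8695]
scene dish 3685 rect [217.5 219. ] [ 41.5 105. ] box [[170.0, 250.0], [231.0, 164.0], [265.0, 188.0], [204.0, 274.0]]
  cloud med [ 0.5361 -0.2672  0.0089] p5 [ 0.4224 -0.3112  0.006 ] p95 [ 0.6312 -0.2226  0.015 ]
  quad [[263, 187], [208, 267], [171, 250], [230, 176]] [[0.414, -0.2109], [0.6509, -0.2295], [0.6382, -0.3203], [0.407, -0.2969]]
side comb 717 rect [354.8 249.1] [14.3 55. ] box [[340.0, 273.0], [356.0, 221.0], [369.0, 225.0], [354.0, 277.0]]
  cloud med
[... 337 characters left out ...]
0]]
  cloud med [ 0.4456 -0.0494  0.1938] p5 [ 0.432  -0.066   0.1862] p95 [ 0.4591 -0.0329  0.2016]
  mean [ 0.4456 -0.0487  0.1939] normal [ 0.4924  0.0453 -0.8692]
side dish 1382 rect [393.8 240.2] [56.1 38. ] box [[364.0, 256.0], [368.0, 218.0], [424.0, 225.0], [419.0, 262.0]]
  cloud med [ 0.4636 -0.2151  0.0113] p5 [ 0.4266 -0.2989  0.0054] p95 [ 0.5083 -0.0297  0.1847]
  quad [[368, 230], [379, 220], [412, 238], [419, 260], [366, 256]] [[0.552, -0.3076], [0.5374, -0.3661], [0.4416, -0.2965], [0.41, -0.2022], [0.5279, -0.1873]]
cap top tri (326.2869873046875, 153.81871032714844) (393.0897521972656, 217.888427734375) (array([ 0.4457, -0.0514,  0.1928]), np.float64(0.000929362833365833))
```

```bash
cat >> h.py <<'E'
from scipy.spatial.transform import Rotation as Rn
def down(yaw):
    a=np.radians(yaw); x=np.array([np.cos(a),np.sin(a),0]); z=np.array([0,0,-1.]); return np.c_[x,np.cross(z,x),z]
def plan(pos,R):
    s=readout.read_state(); T=s["tcp_rot"]
    sh=T.T@(np.array(pos)-s["position"])/.25; w=Rn.from_matrix(T.T@R).as_rotvec(degrees=True)/90
    print("t",s["time_s"],"pos",s["position"].round(4),"row",sh.round(3),w.round(4),"rows",max(np.linalg.norm(sh)*5,np.linalg.norm(w)*90/8.59).round(1),"F",s["force"].round(2),"open",round(s["opening"],3),"gf",round(s["grasp_force"],1))
E
python3 - <<'E'
from h import *
np.set_printoptions(precision=4,suppress=True)
rc={}
for n in("scene","side"):
    p,d=load(n); m=masks(p,ROI[n])["comb"]; P=cloud(n,m,d); P=P[(P[:,2]>.114)&(P[:,2]<.13)]
    r=cv2.minAreaRect(P[:,:2].astype(np.float32)); print(n,"comb",r, "z",np.median(P[:,2]))
    t=np.argsort(P[:,1]); print(" ymin,max pts",P[t[:3]].mean(0),P[t[-3:]].mean(0))
    # end-centres in the image, for a two-view check
    v,u=np.nonzero(m); b=cv2.boxPoints(cv2.minAreaRect(ctr(m))); b=b[np.argsort(b[:,0 if n=="scene" else 1])]
    rc[n]=(b[:2].mean(0),b[2:].mean(0))
for i in(0,1): print("end tri",tri("scene",rc["scene"][i],"side",rc["side"][i]))
p,d=load("scene"); 
for nm,uv in(("jar brass",(262,280)),("jar steel",(336,306))): print(nm,plane("scene",uv,.075))
# dish rim two-view height: far-left / near corners
print("dish tri",tri("scene",(263,187),"side",(427,243)),tri("scene",(208,267),"side",(333,227)))
p,d=load("scene");P=cloud("scene",masks(p,ROI["scene"])["dish"],d);P=P[P[:,2]<.03]
print("dish rect",cv2.minAreaRect(P[:,:2].astype(np.float32)),np.percentile(P[:,2],[5,50,95]))
E
python3 -c "
from h import *
plan([.525,-.125,.26],down(95))"
```

```text
scene comb ((0.5186315178871155, -0.04739898443222046), (0.030651338398456573, 0.1897066831588745), 6.154296875) z 0.12204400920464091
 ymin,max pts [ 0.5214 -0.1421  0.1223] [0.5167 0.0475 0.1226]
side comb ((0.5172547101974487, -0.04453112930059433), (0.027426864951848984, 0.19281797111034393), 6.375218391418457) z 0.12077761824318638
 ymin,max pts [ 0.5239 -0.1399  0.1194] [0.5102 0.0514 0.1199]
end tri (array([ 0.5279, -0.1433,  0.1218]), np.float64(0.0038501389020147206))
end tri (array([0.5066, 0.0473, 0.1169]), np.float64(0.003531163351962561))
jar brass [ 0.6761 -0.0956  0.075 ]
jar steel [0.6829 0.0473 0.075 ]
dish tri (array([ 0.4088, -0.2165,  0.035 ]), np.float64(0.038155653296045)) (array([ 0.6384, -0.2398,  0.03  ]), np.float64(0.043696074694600344))
dish rect ((0.5256064534187317, -0.269430547952652), (0.10089343041181564, 0.2372017204761505), 84.08363342285156) [0.006  0.0089 0.015 ]
t 0.1 pos [ 0.2443 -0.5745  0.1913] row [ 1.737 -1.216 -0.272] [-0.0009 -0.0009 -0.7998] rows 10.7 F [ 0.19 -0.25 -0.4 ] open 1.002 gf 0.0
```

>>> send_rows:
  moves:
    - [0.87,-0.6,-0.27,0,0,-0.4]
    - [0.87,-0.6,-0.27,0,0,-0.4]
    - [0.87,-0.6,-0.27,0,0,-0.4]
    - [0.87,-0.6,-0.27,0,0,-0.4]
    - [0.87,-0.6,-0.27,0,0,-0.4]
    - [0.87,-0.6,-0.27,0,0,-0.4]
    - [0.87,-0.6,-0.27,0,0,-0.4]
    - [0.87,-0.6,-0.27,0,0,-0.4]
  grip: 0.7

```text
time_s: 0.9
position: [0.386, -0.352, 0.2595]
tcp_rot: [[0.514, 0.858, -0.0], [0.858, -0.514, -0.001], [-0.001, -0.0, -1.0]]
force: [-0.2, 0.2, 0.4]
opening: 0.699
grasp_force: 0.0
```

```bash
python3 -c "
from h import *
plan([.5255,-.117,.26],down(96))"
```

```text
t 0.9 pos [ 0.386  -0.352   0.2595] row [ 1.093 -0.004 -0.003] [-2.0e-04  4.0e-04 -4.1e-01] rows 5.5 F [-0.18  0.17  0.44] open 0.699 gf 0.0
```

>>> send_rows:
  moves:
    - [1.0,0,0,0,0,-0.41]
    - [1.0,0,0,0,0,-0.41]
    - [1.0,0,0,0,0,-0.41]
    - [1.0,0,0,0,0,-0.41]
    - [1.0,0,0,0,0,-0.41]
    - [1.0,0,0,0,0,-0.41]
    - [1.0,0,0,0,0,-0.41]
    - [1.0,0,0,0,0,-0.41]

```text
time_s: 1.7
position: [0.514, -0.1395, 0.259]
tcp_rot: [[-0.101, 0.995, -0.001], [0.995, 0.101, -0.0], [-0.0, -0.001, -1.0]]
force: [0.3, -1.4, -0.3]
opening: 0.697
grasp_force: 0.0
```

```bash
cat >> h.py <<'E'
def wrist(name):
    s=readout.read_state(); p,d=viewer.capture("wrist"); cv2.imwrite(f"pics/{name}.png",p[:,:,::-1])
    c=viewer.camera_info("wrist"); A=np.eye(4); A[:3,:3]=s["tcp_rot"]; A[:3,3]=s["position"]; A=A@c["tool_from_camera"]
    return p,d,A,c
def wcloud(m,d,A,c):
    v,u=np.nonzero(m&(d>0)); z=d[v,u]; return np.c_[(u-c["cx"])/c["fx"]*z,(v-c["cy"])/c["fy"]*z,z]@A[:3,:3].T+A[:3,3]
def wplane(uv,z,A,c):
    r=A[:3,:3]@np.array([(uv[0]-c["cx"])/c["fx"],(uv[1]-c["cy"])/c["fy"],1]); return A[:3,3]+r*(z-A[2,3])/r[2]
E
python3 - <<'E'
from h import *
np.set_printoptions(precision=4,suppress=True)
p,d,A,c=wrist("w1"); h=hsv(p)
m=big(((h[...,0]<6)|(h[...,0]>174))&(h[...,1]>170)&(h[...,2]>90),(0,0,640,480))
P=wcloud(m,d,A,c); P=P[(P[:,2]>.11)&(P[:,2]<.14)]
print(m.sum(),np.percentile(P[:,2],[5,50,95]),cv2.minAreaRect(P[:,:2].astype(np.float32)),P.min(0),P.max(0))
Q=np.array([wplane(q,.123,A,c)[:2] for q in ctr(m)[:,0]]); print(cv2.minAreaRect(Q.astype(np.float32)))
plan([.5255,-.117,.26],down(96))
E
```

```text
6751 [0.1198 0.1221 0.1237] ((0.5194278359413147, -0.06270229071378708), (0.028958339244127274, 0.1617433726787567), 6.031589984893799) [ 0.4967 -0.144   0.11  ] [0.5417 0.0189 0.1261]
((0.5191614627838135, -0.06316656619310379), (0.028734661638736725, 0.16157567501068115), 6.541083335876465)
t 1.75 pos [ 0.5139 -0.1397  0.2592] row [ 0.086  0.055 -0.003] [-0.0007  0.     -0.0028] rows 0.5 F [ 0.32 -0.54  0.37] open 0.703 gf 0.0
```

View pics/w1.png

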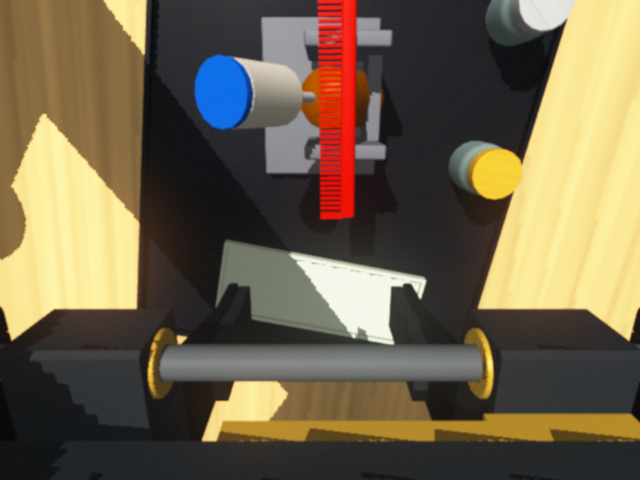

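The wrist view shows the comb's near end at (336,217), the cap top at (222,92), and the dish around (320,295). All three match the scene and side measurements, so I'm going down to the comb's free end.

```bash
python3 -c "
from h import *
plan([.526,-.1245,.113],down(96.3))"
```

```text
t 1.75 pos [ 0.5139 -0.1397  0.2592] row [0.056 0.055 0.585] [-0.0007  0.     -0.0061] rows 2.9 F [ 0.32 -0.54  0.37] open 0.703 gf 0.0
```

>>> send_rows:
  moves:
    - [0.056,0.055,0.0,0,0,-0.006]
    - [0.056,0.055,0.1,0,0,-0.006]
    - [0.056,0.055,0.2,0,0,-0.006]
    - [0.056,0.055,0.3,0,0,-0.006]
    - [0.056,0.055,0.4,0,0,-0.006]
    - [0.056,0.055,0.5,0,0,-0.006]
    - [0.056,0.055,0.55,0,0,-0.006]
    - [0.056,0.055,0.58,0,0,-0.006]
    - [0.056,0.055,0.585,0,0,-0.006]
    - [0.056,0.055,0.585,0,0,-0.006]
    - [0.056,0.055,0.585,0,0,-0.006]

```text
time_s: 2.85
position: [0.5277, -0.1229, 0.1145]
tcp_rot: [[-0.112, 0.994, 0.002], [0.994, 0.112, -0.001], [-0.001, 0.002, -1.0]]
force: [-0.2, -0.1, -0.0]
opening: 0.699
grasp_force: 0.0
```

>>> send_rows:
  moves:
    - [0,0,0,0,0,0]
    - [0,0,0,0,0,0]
    - [0,0,0,0,0,0]
    - [0,0,0,0,0,0]
    - [0,0,0,0,0,0]
    - [0,0,0,0,0,0]
    - [0,0,0,0,0,0]
    - [0,0,0,0,0,0]
    - [0,0,0,0,0,0]
    - [0,0,0,0,0,0]
  grip: 0

```text
time_s: 3.85
position: [0.5269, -0.1224, 0.1134]
tcp_rot: [[-0.113, 0.994, -0.0], [0.994, 0.113, 0.0], [0.0, -0.0, -1.0]]
force: [0.5, 0.4, 0.2]
opening: 0.008
grasp_force: 0.0
```

The fingers shut without holding anything, so I'm checking with the cameras.

```bash
python3 - <<'E'
from h import *
p,d,A,c=wrist("w2"); q,d2=viewer.capture("scene"); q2,d3=viewer.capture("side")
o=np.zeros((480,800,3),np.uint8); o[:300,:400]=cv2.resize(p,(400,300)); o[:320,400:]=cv2.resize(q[140:300,220:420],(400,320))
o[300:,:400]=cv2.resize(q2[190:300,300:440],(400,314))[:180]
cv2.imwrite("pics/c2.png",o[:,:,::-1])
for n,i,dd in(("scene",q,d2),("side",q2,d3)):
    h=hsv(i); m=big(((h[...,0]<6)|(h[...,0]>174))&(h[...,1]>170)&(h[...,2]>90),(180,130,440,330))
    P=cloud(n,m,dd); print(n,m.sum(),np.percentile(P,[5,50,95],axis=0).round(4).tolist())
E
```

```text
scene 819 [[0.4993, -0.1132, 0.1177], [0.5198, -0.0444, 0.1219], [0.5371, 0.0386, 0.1242]]
side 715 [[0.4998, -0.127, 0.1182], [0.5159, -0.0311, 0.1207], [0.5323, 0.0469, 0.1229]]
```

View pics/c2.png

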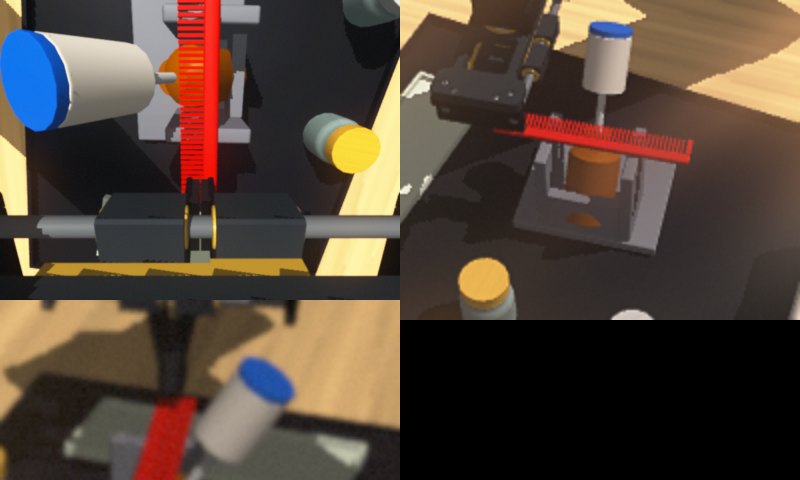

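The comb hasn't moved. The shut fingers sit at its near end, (200,185) in the wrist crop, so only the fingertips, beyond the pads, reached it. I'll open, go 9 mm deeper so the pads meet the comb, and close again.

>>> send_rows:
  moves:
    - [0,0,0,0,0,0]
    - [0,0,0,0,0,0]
    - [0,0,0,0,0,0]
    - [0,0,0,0,0,0]
    - [0,0,0,0,0,0]
    - [0,0,0,0,0,0]
    - [0,0,0.01,0,0,0]
    - [0,0,0.02,0,0,0]
    - [0,0,0.03,0,0,0]
    - [0,0,0.036,0,0,0]
    - [0,0,0.036,0,0,0]
    - [0,0,0.036,0,0,0]
  grip: 0.7

```text
time_s: 5.2
position: [0.5269, -0.1224, 0.1043]
tcp_rot: [[-0.113, 0.994, -0.0], [0.994, 0.113, 0.0], [0.0, -0.0, -1.0]]
force: [0.7, 0.2, -0.8]
opening: 0.699
grasp_force: 0.0
```

>>> send_rows:
  moves:
    - [0,0,0,0,0,0]
    - [0,0,0,0,0,0]
    - [0,0,0,0,0,0]
    - [0,0,0,0,0,0]
    - [0,0,0,0,0,0]
    - [0,0,0,0,0,0]
    - [0,0,0,0,0,0]
    - [0,0,0,0,0,0]
    - [0,0,0,0,0,0]
    - [0,0,0,0,0,0]
  grip: 0

```text
time_s: 6.2
position: [0.5269, -0.1224, 0.1044]
tcp_rot: [[-0.113, 0.994, -0.0], [0.994, 0.113, 0.0], [0.0, -0.0, -1.0]]
force: [-0.6, -0.8, 0.2]
opening: 0.009
grasp_force: 0.0
```

```bash
python3 - <<'E'
from h import *
p,d,A,c=wrist("w3"); np.set_printoptions(precision=4,suppress=True)
T=np.array(c["tool_from_camera"])
v,u=np.nonzero((d>0)); z=d[v,u]; P=np.c_[(u-c["cx"])/c["fx"]*z,(v-c["cy"])/c["fy"]*z,z]@T[:3,:3].T+T[:3,3]
k=(abs(P[:,1])<.03)&(abs(P[:,0])<.03)&(P[:,2]>-.08); 
for a in np.arange(-.06,.03,.004):
    s=k&(P[:,2]>=a)&(P[:,2]<a+.004)
    if s.sum(): print("tool z %.3f n%d x %.3f..%.3f y %.3f..%.3f rgb"%(a,s.sum(),P[s,0].min(),P[s,0].max(),P[s,1].min(),P[s,1].max()),p[v[s],u[s]].mean(0).round())
h=hsv(p);m=big(((h[...,0]<6)|(h[...,0]>174))&(h[...,1]>170)&(h[...,2]>90),(0,0,640,480))
W=wcloud(m,d,A,c); print("comb",m.sum(),np.percentile(W,[1,50,99],axis=0),W[np.argsort(W[:,1])[:5]])
q,_=viewer.capture("side"); q2,_=viewer.capture("scene")
o=np.zeros((600,800,3),np.uint8); o[:,:400]=cv2.resize(p[180:420,240:400],(400,600)); o[:300,400:]=cv2.resize(q[180:285,310:450],(400,300)); o[300:,400:]=cv2.resize(q2[140:245,220:360],(400,300))
cv2.imwrite("pics/c3.png",o[:,:,::-1])
E
```

```text
tool z -0.060 n221 x 0.006..0.012 y -0.008..0.007 rgb [42. 32. 32.]
tool z -0.056 n255 x 0.003..0.012 y -0.010..0.009 rgb [47. 29. 30.]
tool z -0.052 n231 x 0.009..0.011 y -0.009..0.009 rgb [47. 30. 30.]
tool z -0.048 n198 x 0.009..0.012 y -0.010..0.009 rgb [50. 29. 30.]
tool z -0.044 n192 x 0.009..0.011 y -0.009..0.009 rgb [50. 29. 30.]
tool z -0.040 n185 x 0.009..0.012 y -0.009..0.009 rgb [54. 28. 29.]
tool z -0.036 n170 x 0.009..0.011 y -0.009..0.009 rgb [62. 28. 29.]
tool z -0.032 n70 x 0.009..0.011 y -0.009..0.009 rgb [130.  27.  26.]
tool z -0.024 n6 x 0.011..0.029 y 0.004..0.008 rgb [248.  27.  14.]
tool z -0.020 n2831 x -0.020..0.030 y -0.015..0.013 rgb [227.  18.   8.]
tool z -0.016 n667 x -0.016..0.030 y -0.027..0.030 rgb [162.  40.  38.]
tool z -0.012 n148 x 0.027..0.030 y -0.026..0.030 rgb [114. 103. 107.]
comb 16020 [[ 0.5011 -0.1448  0.0047]
 [ 0.5206 -0.0597  0.1221]
 [ 0.5381 -0.0025  0.1244]] [[ 0.5095 -0.1924  0.0047]
 [ 0.5095 -0.1912  0.0054]
 [ 0.5094 -0.1908  0.0044]
 [ 0.5091 -0.1871  0.0048]
 [ 0.509  -0.1862  0.0048]]
```

View pics/c3.png

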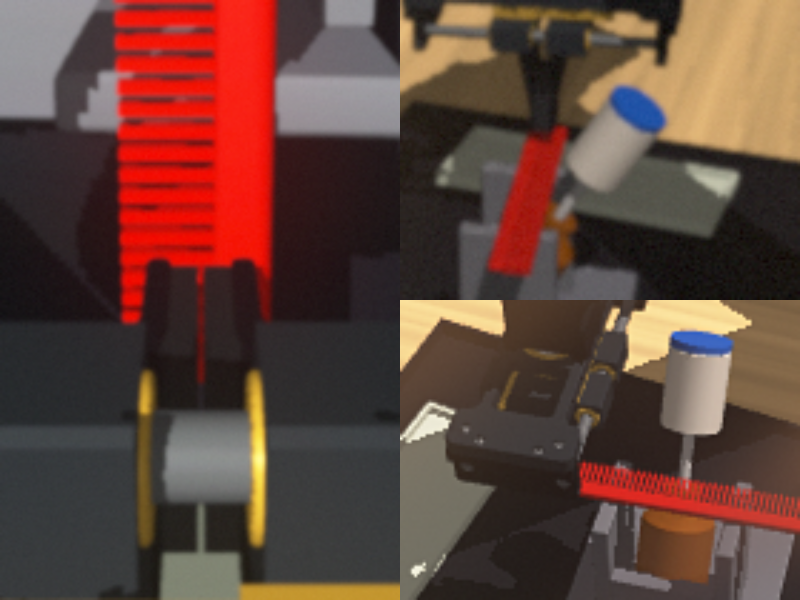

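The wrist depth shows the fingers really end about 30 mm short of the reported TCP (tool z ≈ -0.030), so both times they closed above the comb. I'll allow for that 30 mm from here: open, go down 22 mm more and close.

>>> send_rows:
  moves:
    - [0,0,0,0,0,0]
    - [0,0,0,0,0,0]
    - [0,0,0,0,0,0]
    - [0,0,0,0,0,0]
    - [0,0,0,0,0,0]
    - [0,0,0,0,0,0]
    - [0,0,0.03,0,0,0]
    - [0,0,0.05,0,0,0]
    - [0,0,0.07,0,0,0]
    - [0,0,0.09,0,0,0]
    - [0,0,0.09,0,0,0]
    - [0,0,0.09,0,0,0]
  grip: 0.7

```text
time_s: 7.55
position: [0.5268, -0.1223, 0.0816]
tcp_rot: [[-0.113, 0.994, -0.0], [0.994, 0.113, 0.0], [0.0, -0.0, -1.0]]
force: [-0.2, 0.1, -0.1]
opening: 0.698
grasp_force: 0.0
```

>>> send_rows:
  moves:
    - [0,0,0,0,0,0]
    - [0,0,0,0,0,0]
    - [0,0,0,0,0,0]
    - [0,0,0,0,0,0]
    - [0,0,0,0,0,0]
    - [0,0,0,0,0,0]
    - [0,0,0,0,0,0]
    - [0,0,0,0,0,0]
    - [0,0,0,0,0,0]
    - [0,0,0,0,0,0]
  grip: 0

```text
time_s: 8.55
position: [0.5269, -0.1224, 0.082]
tcp_rot: [[-0.113, 0.994, 0.0], [0.994, 0.113, -0.0], [-0.0, 0.0, -1.0]]
force: [0.2, 0.1, 1.2]
opening: 0.32
grasp_force: 30.0
```

The fingers hold 28 mm at 30 N, which matches the comb's width. Lifting now.

>>> send_rows:
  moves:
    - [0,0,-0.03,0,0,0]
    - [0,0,-0.08,0,0,0]
    - [0,0,-0.15,0,0,0]
    - [0,0,-0.22,0,0,0]
    - [0,0,-0.3,0,0,0]
    - [0,0,-0.38,0,0,0]
    - [0,0,-0.46,0,0,0]
    - [0,0,-0.54,0,0,0]
    - [0,0,-0.6,0,0,0]
    - [0,0,-0.6,0,0,0]

```text
time_s: 9.55
position: [0.5285, -0.1231, 0.2351]
tcp_rot: [[-0.113, 0.994, 0.006], [0.994, 0.113, -0.003], [-0.003, 0.006, -1.0]]
force: [-0.5, 0.5, -0.9]
opening: 0.315
grasp_force: 30.0
```

```bash
cat >> h.py <<'E'
def incomb(name):
    p,d,A,c=wrist(name); h=hsv(p); m=big(((h[...,0]<6)|(h[...,0]>174))&(h[...,1]>150)&(h[...,2]>70),(0,0,640,480))
    T=np.array(c["tool_from_camera"]); W=wcloud(m,d,T,c)
    W=W[abs(W[:,2]-np.median(W[:,2]))<.012]; r=cv2.minAreaRect(W[:,:2].astype(np.float32)); print("comb in tool",m.sum(),r,W.min(0),W.max(0),np.polyfit(W[:,0],W[:,2],1))
    return p,d,A,c
E
python3 - <<'E'
from h import *
incomb("w4")
p,d=viewer.capture("side"); h=hsv(p)
# dish from scene now (arm may hide part)
plan([.526,-.20,.25],down(45))
E
```

```text
comb in tool 22503 ((0.05038376897573471, -0.000570167787373066), (0.029340025037527084, 0.13314327597618103), 89.37606811523438) [-0.01626254 -0.01491217 -0.04704982] [ 0.1169899   0.01454598 -0.03184287] [ 0.00100344 -0.03962769]
t 9.65 pos [ 0.5267 -0.1223  0.2324] row [-0.308 -0.038 -0.07 ] [6.000e-04 1.000e-04 5.718e-01] rows 6.0 F [ 0.31 -1.13 -0.64] open 0.311 gf 30.0
```

>>> send_rows:
  moves:
    - [-0.15,-0.02,0,0,0,0.1]
    - [-0.31,-0.04,0,0,0,0.2]
    - [-0.31,-0.04,0,0,0,0.3]
    - [-0.31,-0.04,0,0,0,0.4]
    - [-0.31,-0.04,0,0,0,0.5]
    - [-0.31,-0.04,0,0,0,0.57]
    - [-0.31,-0.04,0,0,0,0.57]
    - [-0.31,-0.04,0,0,0,0.57]

```text
time_s: 10.45
position: [0.525, -0.2002, 0.231]
tcp_rot: [[0.703, 0.711, -0.002], [0.711, -0.703, 0.001], [-0.0, -0.002, -1.0]]
force: [0.1, -0.2, -0.8]
opening: 0.314
grasp_force: 30.0
```

```bash
python3 - <<'E'
from h import *
plan([.4518,-.2598,.22],down(-5.5))
E
```

```text
t 10.45 pos [ 0.525  -0.2002  0.231 ] row [-0.375 -0.041  0.044] [-0.0011  0.0009  0.5648] rows 5.9 F [ 0.07 -0.16 -0.85] open 0.314 gf 30.0
```

>>> send_rows:
  moves:
    - [-0.15,-0.02,0.04,0,0,0.1]
    - [-0.37,-0.04,0.04,0,0,0.2]
    - [-0.37,-0.04,0.04,0,0,0.3]
    - [-0.37,-0.04,0.04,0,0,0.4]
    - [-0.37,-0.04,0.04,0,0,0.5]
    - [-0.37,-0.04,0.04,0,0,0.565]
    - [-0.37,-0.04,0.04,0,0,0.565]
    - [-0.37,-0.04,0.04,0,0,0.565]

```text
time_s: 11.25
position: [0.4532, -0.2588, 0.2217]
tcp_rot: [[0.995, -0.095, -0.0], [-0.095, -0.995, 0.0], [-0.001, -0.0, -1.0]]
force: [0.5, 0.6, 0.3]
opening: 0.316
grasp_force: 30.0
```

```bash
python3 - <<'E'
from h import *
np.set_printoptions(precision=4,suppress=True)
p,d,A,c=incomb("w5")
W=wcloud(d>0,d,A,c); Z=np.full((480,640),9.); v,u=np.nonzero(d>0); Z[v,u]=W[:,2]
h=hsv(p); m=big((h[...,1]<70)&(h[...,2]>60)&(Z<.03)&(Z>.004),(0,0,640,480)); D=wcloud(m,d,A,c)
print("dish wrist",m.sum(),cv2.minAreaRect(D[:,:2].astype(np.float32)),D.min(0),D.max(0))
q,e=viewer.capture("scene"); h=hsv(q); m=big(((h[...,0]<6)|(h[...,0]>174))&(h[...,1]>150)&(h[...,2]>70),(120,100,400,330)); P=cloud("scene",m,e); P=P[abs(P[:,2]-np.median(P[:,2]))<.015]
print("comb scene",m.sum(),cv2.minAreaRect(P[:,:2].astype(np.float32)),np.median(P,0),P.min(0),P.max(0))
plan([.4518,-.2598,.2],down(-5.5))
o=np.hstack([cv2.resize(p,(400,300)),cv2.resize(q[120:330,120:400],(400,300))]); cv2.imwrite("pics/c5.png",o[:,:,::-1])
E
```

```text
comb in tool 19903 ((0.05082578957080841, 0.0002994704991579056), (0.02893519029021263, 0.13291117548942566), 89.40724182128906) [-0.0157 -0.0142 -0.0426] [ 0.1173  0.0152 -0.03  ] [-0.0009 -0.0396]
dish wrist 18731 ((0.42487022280693054, -0.038306042551994324), (0.1501293033361435, 0.3009922206401825), 39.63900375366211) [ 0.3379 -0.151   0.004 ] [0.5673 0.0907 0.0286]
comb scene 504 ((0.5732645988464355, -0.2682788372039795), (0.028183266520500183, 0.10118802636861801), 85.05209350585938) [ 0.5803 -0.271   0.2608] [ 0.5231 -0.2851  0.2566] [ 0.6247 -0.2511  0.2642]
t 11.35 pos [ 0.4533 -0.2589  0.2218] row [-0.006  0.004  0.087] [-0.0001  0.0002 -0.0002] rows 0.4 F [ 0.24 -0.73  0.05] open 0.319 gf 30.0
```

View pics/c5.png

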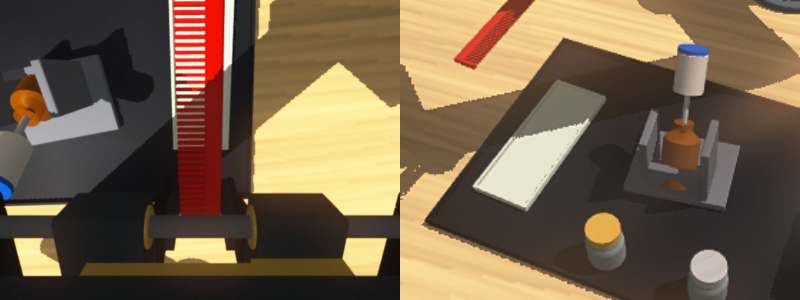

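The scene crop shows the dish fully clear and the cap still open. The comb is level in the fingers, its centre about 76 mm ahead of the TCP, and lined up over the dish. Lowering.

>>> send_rows:
  moves:
    - [-0.01,0.002,0.12,0,0,0]
    - [-0.01,0.002,0.26,0,0,0]
    - [-0.01,0.002,0.4,0,0,0]
    - [-0.01,0.002,0.54,0,0,0]
    - [-0.01,0.002,0.68,0,0,0]
    - [-0.01,0.002,0.78,0,0,0]
    - [-0.01,0.002,0.86,0,0,0]
    - [-0.01,0.002,0.88,0,0,0]
    - [-0.01,0.002,0.88,0,0,0]
    - [-0.01,0.002,0.88,0,0,0]

```text
time_s: 12.35
position: [0.4515, -0.2598, 0.0027]
tcp_rot: [[0.995, -0.098, 0.001], [-0.098, -0.995, -0.001], [0.001, 0.001, -1.0]]
force: [1.0, -0.3, -0.5]
opening: 0.314
grasp_force: 30.0
```

```bash
python3 - <<'E'
from h import *
np.set_printoptions(precision=4,suppress=True)
plan([.4508,-.2597,-.017],down(-5.5))
p,d,A,c=incomb("w6")
q,e=viewer.capture("scene"); h=hsv(q); m=big(((h[...,0]<6)|(h[...,0]>174))&(h[...,1]>150)&(h[...,2]>70),(120,100,300,330)); P=cloud("scene",m,e)
P=P[P[:,2]<.06];print("comb scene",m.sum(),cv2.minAreaRect(P[:,:2].astype(np.float32)),np.median(P,0))
z=h; m2=big((h[...,1]<60)&(h[...,2]>100)|m,(165,170,270,275)); D=cloud("scene",m2,e); D=D[D[:,2]<.022]; print("dish+comb",cv2.minAreaRect(D[:,:2].astype(np.float32)))
cv2.imwrite("pics/s6.png",cv2.resize(q[160:290,140:310],(680,520))[:,:,::-1])
E
```

```text
t 12.35 pos [ 0.4515 -0.2598  0.0027] row [-0.003 -0.     0.079] [ 0.0006 -0.0009 -0.0016] rows 0.4 F [ 0.98 -0.31 -0.47] open 0.314 gf 30.0
comb in tool 20079 ((0.05076495558023453, 0.0004109833389520645), (0.028717707842588425, 0.133436381816864), 89.65023803710938) [-0.016  -0.0142 -0.0434] [ 0.1176  0.015  -0.032 ] [-0.0005 -0.0396]
comb scene 866 ((0.5301388502120972, -0.2668987810611725), (0.03457987681031227, 0.1849488615989685), 83.09428405761719) [ 0.541  -0.2667  0.0422]
dish+comb ((0.5255934596061707, -0.26882195472717285), (0.09998355805873871, 0.23858018219470978), 84.10365295410156)
```

View pics/s6.png

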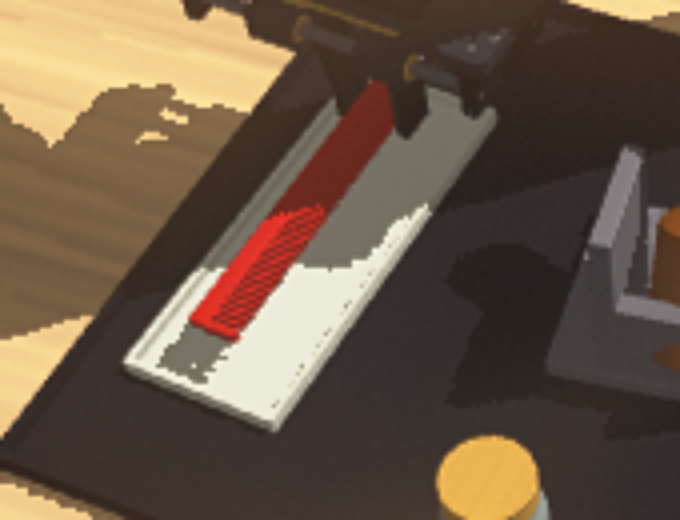

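The comb hangs centred over the dish (crop pixels (190,325) to (385,90)), with both fingertips inside the walls. I'll take it down the last 20 mm in small steps.

>>> send_rows:
  moves:
    - [0,0,0.01,0,0,0]
    - [0,0,0.02,0,0,0]
    - [0,0,0.03,0,0,0]
    - [0,0,0.04,0,0,0]
    - [0,0,0.05,0,0,0]
    - [0,0,0.06,0,0,0]
    - [0,0,0.07,0,0,0]
    - [0,0,0.075,0,0,0]
    - [0,0,0.075,0,0,0]
    - [0,0,0.075,0,0,0]

```text
time_s: 13.45
position: [0.4508, -0.2593, -0.0169]
tcp_rot: [[0.995, -0.099, -0.0], [-0.099, -0.995, 0.0], [-0.0, -0.0, -1.0]]
force: [0.4, -0.9, -1.5]
opening: 0.317
grasp_force: 30.0
```

>>> send_rows:
  moves:
    - [0,0,0.003,0,0,0]
    - [0,0,0.006,0,0,0]
    - [0,0,0.009,0,0,0]
    - [0,0,0.011,0,0,0]
    - [0,0,0.011,0,0,0]

```text
time_s: 13.95
position: [0.4508, -0.2593, -0.0196]
tcp_rot: [[0.995, -0.099, -0.0], [-0.099, -0.995, 0.0], [-0.0, -0.0, -1.0]]
force: [0.9, 0.0, -1.1]
opening: 0.316
grasp_force: 30.0
```

>>> send_rows:
  moves:
    - [0,0,0,0,0,0]
    - [0,0,0,0,0,0]
    - [0,0,0,0,0,0]
    - [0,0,0,0,0,0]
    - [0,0,0,0,0,0]
    - [0,0,0,0,0,0]
  grip: 0.42

```text
time_s: 14.55
position: [0.4508, -0.2593, -0.0196]
tcp_rot: [[0.995, -0.099, 0.0], [-0.099, -0.995, -0.0], [0.0, 0.0, -1.0]]
force: [0.7, -0.3, -1.5]
opening: 0.42
grasp_force: 0.0
```

Released. Rising straight up and checking.

>>> send_rows:
  moves:
    - [0,0,-0.03,0,0,0]
    - [0,0,-0.08,0,0,0]
    - [0,0,-0.2,0,0,0]
    - [0,0,-0.4,0,0,0]
    - [0,0,-0.6,0,0,0]
    - [0,0,-0.8,0,0,0]
    - [0,0,-1.0,0,0,0]
    - [0,0,-1.0,0,0,0]
    - [0,0,-1.0,0,0,0]

```text
time_s: 15.45
position: [0.4512, -0.2596, 0.2328]
tcp_rot: [[0.995, -0.099, 0.003], [-0.099, -0.995, -0.003], [0.004, 0.003, -1.0]]
force: [-0.6, 0.4, -0.4]
opening: 0.419
grasp_force: 0.0
```

```bash
python3 - <<'E'
from h import *
np.set_printoptions(precision=4,suppress=True)
p,d,A,c=wrist("w7"); h=hsv(p); m=big(((h[...,0]<6)|(h[...,0]>174))&(h[...,1]>150)&(h[...,2]>60),(0,0,640,480)); P=wcloud(m,d,A,c)
P=P[P[:,2]<.04]; print("wrist",cv2.minAreaRect(P[:,:2].astype(np.float32)),np.percentile(P[:,2],[5,50,95]))
q,e=viewer.capture("scene"); h=hsv(q); m=big(((h[...,0]<6)|(h[...,0]>174))&(h[...,1]>150)&(h[...,2]>60),(120,100,300,330)); P=cloud("scene",m,e)
print("comb scene",m.sum(),cv2.minAreaRect(P[:,:2].astype(np.float32)),np.percentile(P[:,2],[5,50,95]),np.linalg.lstsq(np.c_[P[:,:2],np.ones(len(P))],P[:,2],rcond=None)[0])
s,f=viewer.capture("side"); C={}
for n,i,dd,r in(("scene",q,e,(305,140,345,165)),("side",s,f,(375,205,410,235))):
    h=hsv(i); b=big((h[...,0]>108)&(h[...,0]<128)&(h[...,1]>150),r); P=cloud(n,b,dd); C[n]=cv2.fitEllipse(ctr(b))[0]
    print(n,"cap",b.sum(),P.mean(0),np.linalg.svd(P-P.mean(0))[2][2] if len(P)<400 else 0)
print(tri("scene",C["scene"],"side",C["side"]))
S=readout.read_state(); print(S["joint_positions"],S["position"])
E
```

```text
wrist ((0.5257351398468018, -0.26718688011169434), (0.026842636987566948, 0.18904240429401398), 84.63697814941406) [0.0121 0.0142 0.0158]
comb scene 887 ((0.5262068510055542, -0.26647475361824036), (0.03331851586699486, 0.19299618899822235), 84.7923812866211) [0.0104 0.0135 0.0163] [-0.0064 -0.0607  0.0007]
scene cap 93 [ 0.449  -0.0514  0.1966] [-0.4905 -0.0279  0.871 ]
side cap 172 [ 0.446  -0.0496  0.1941] [-0.4933 -0.0492  0.8685]
(array([ 0.4463, -0.051 ,  0.1936]), np.float64(0.0004753532733204797))
[-42.2355  19.4964  94.5027  -0.0006  66.208   53.4542] [ 0.4496 -0.2583  0.2291]
```

The comb lies flat in the dish at (0.526, -0.267), with its top at z ≈ 0.014, and the cap hasn't moved. Next I'll work out the tilted approach for the cap.

```bash
cat >> h.py <<'E'
a=np.radians(4.5); n_ax=np.array([-.5*np.cos(a),-.5*np.sin(a),.866]); ys=np.array([-np.sin(a),np.cos(a),0])
Rcap=np.c_[np.cross(-ys,-n_ax),-ys,-n_ax]; TOP=np.array([.4465,-.0505,.195])
E
python3 -c "
from h import *
print(Rcap.round(3)); plan(TOP+.05*n_ax,Rcap)"
```

```text
[[ 0.863  0.078  0.498]
 [ 0.068 -0.997  0.039]
 [ 0.5   -0.    -0.866]]
t 15.6 pos [ 0.4496 -0.2583  0.2291] row [-0.193 -0.808 -0.035] [ 0.0282  0.3342 -0.111 ] rows 4.2 F [-0.56 -0.42 -0.87] open 0.42 gf 0.0
```

>>> send_rows:
  moves:
    - [-0.05,-0.1,-0.06,0.005,0.06,-0.02]
    - [-0.1,-0.3,-0.06,0.014,0.167,-0.055]
    - [-0.15,-0.5,-0.05,0.02,0.24,-0.08]
    - [-0.19,-0.7,-0.04,0.028,0.334,-0.111]
    - [-0.19,-0.8,-0.035,0.028,0.334,-0.111]
    - [-0.19,-0.808,-0.035,0.028,0.334,-0.111]
    - [-0.19,-0.808,-0.035,0.028,0.334,-0.111]
    - [-0.19,-0.808,-0.035,0.028,0.334,-0.111]
  grip: 0

```text
time_s: 16.4
position: [0.4244, -0.0547, 0.2392]
tcp_rot: [[0.862, 0.078, 0.501], [0.069, -0.997, 0.036], [0.502, 0.003, -0.865]]
force: [0.0, -0.1, 0.0]
opening: 0.003
grasp_force: 0.0
```

```bash
python3 - <<'E'
from h import *
np.set_printoptions(precision=4,suppress=True)
plan(TOP+.03*n_ax,Rcap); s=readout.read_state(); print(s["joint_positions"])
p,d,A,c=wrist("w8"); h=hsv(p); b=big((h[...,0]>108)&(h[...,0]<128)&(h[...,1]>150),(0,0,640,480)); P=wcloud(b,d,A,c)
r=cv2.minAreaRect(ctr(b)); print("cap wrist",b.sum(),P.mean(0),P.min(0),P.max(0)); T=wcloud(b,d,np.array(c["tool_from_camera"]),c)
print("tool frame",T.min(0),T.max(0),"centre",(T.min(0)+T.max(0))/2, np.linalg.lstsq(np.c_[T[:,:2],np.ones(len(T))],T[:,2],rcond=None)[0])
cv2.imwrite("pics/w8.png",p[:,:,::-1])
E
```

```text
t 16.4 pos [ 0.4244 -0.0547  0.2392] row [-0.011 -0.01   0.078] [ 0.002  -0.0013  0.0009] rows 0.4 F [ 0.05 -0.07  0.05] open 0.003 gf 0.0
[-39.3891   0.4039 127.9465  37.3712  34.7156  18.0807]
cap wrist 932 [ 0.445  -0.0634  0.1889] [ 0.428  -0.0748  0.0036] [ 0.4648 -0.0342  0.2064]
tool frame [-0.0987 -0.019   0.047 ] [0.0172 0.0217 0.215 ] centre [-0.0408  0.0014  0.131 ] [-1.2556 -0.2334  0.0456]
```

View pics/w8.png

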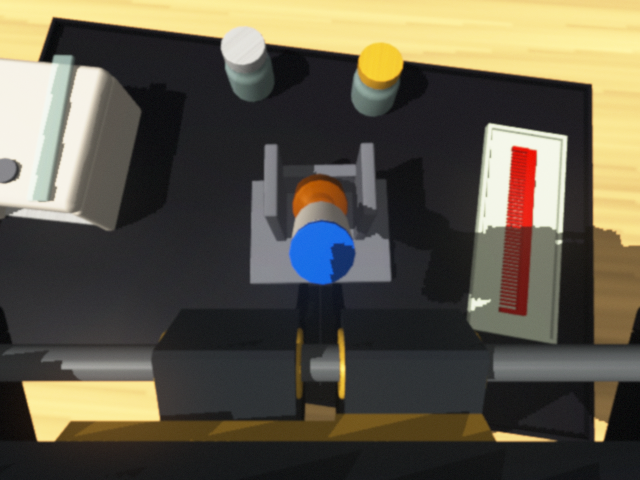

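The wrist view shows the blue cap top at (322,252), centred under the shut fingers, which end near (320,285). The comb lies in the dish on the right. Now approaching along the cap's axis.

>>> send_rows:
  moves:
    - [-0.012,-0.002,0.04,0,0,0]
    - [-0.012,-0.002,0.08,0,0,0]
    - [-0.012,-0.002,0.12,0,0,0]
    - [-0.012,-0.002,0.16,0,0,0]
    - [-0.012,-0.002,0.2,0,0,0]
    - [-0.012,-0.002,0.23,0,0,0]
    - [-0.012,-0.002,0.25,0,0,0]
    - [-0.012,-0.002,0.27,0,0,0]
    - [-0.012,-0.002,0.27,0,0,0]
    - [-0.012,-0.002,0.27,0,0,0]

```text
time_s: 17.45
position: [0.4551, -0.0514, 0.1792]
tcp_rot: [[0.862, 0.078, 0.501], [0.069, -0.997, 0.037], [0.502, 0.003, -0.865]]
force: [0.1, 0.2, 0.3]
opening: 0.003
grasp_force: 0.0
```

>>> send_rows:
  moves:
    - [0,0,0.01,0,0,0]
    - [0,0,0.02,0,0,0]
    - [0,0,0.03,0,0,0]
    - [0,0,0.04,0,0,0]
    - [0,0,0.05,0,0,0]
    - [0,0,0.06,0,0,0]
    - [0,0,0.07,0,0,0]
    - [0,0,0.07,0,0,0]

```text
time_s: 18.25
position: [0.4636, -0.0501, 0.1638]
tcp_rot: [[0.862, 0.078, 0.5], [0.069, -0.997, 0.037], [0.502, 0.002, -0.865]]
force: [0.2, 0.1, 0.3]
opening: 0.006
grasp_force: 0.0
```

```bash
cat >> h.py <<'E'
def capz():
    for n,r in(("scene",(305,140,345,185)),("side",(370,200,410,245))):
        q,e=viewer.capture(n); h=hsv(q); b=big((h[...,0]>108)&(h[...,0]<128)&(h[...,1]>150),r); P=np.median(cloud(n,b,e),0)
        print(n,"cap",b.sum(),P.round(4),"moved mm",((TOP-P)@n_ax*1000).round(1))
E
python3 - <<'E'
from h import *
capz()
p,d,A,c=wrist("w9"); T=np.array(c["tool_from_camera"]); v,u=np.nonzero(d>0); P=wcloud(d>0,d,T,c); I=p[v,u]
k=(abs(P[:,1])<.025)&(P[:,0]>-.02)&(P[:,0]<.04)&(P[:,2]>-.06)&(P[:,2]<.03); bl=(I[:,2].astype(int)>I[:,0]+60)
print("blue tool",np.percentile(P[k&bl],[2,50,98],axis=0).round(4).tolist() if (k&bl).any() else 0)
f=k&~bl&(abs(P[:,1])<.009)&(P[:,0]<.013)&(I.max(1)<80); print("finger z max",np.percentile(P[f,2],[90,98,100]).round(4))
E
```

```text
scene cap 20 [ 0.4644 -0.0442  0.1966] moved mm 7.7
side cap 77 [ 0.4516 -0.0391  0.1911] moved mm 6.4
blue tool [[-0.0006, -0.0153, -0.0307], [0.0122, 0.0034, -0.0294], [0.0201, 0.0217, 0.0186]]
finger z max [-0.0313 -0.0294 -0.028 ]
```

Contact made: the blue top sits at tool z = -0.030, matching the fingertip offset. Sliding on.

>>> send_rows:
  moves:
    - [0,0,0.01,0,0,0]
    - [0,0,0.02,0,0,0]
    - [0,0,0.03,0,0,0]
    - [0,0,0.04,0,0,0]
    - [0,0,0.05,0,0,0]
    - [0,0,0.06,0,0,0]
    - [0,0,0.07,0,0,0]
    - [0,0,0.08,0,0,0]
    - [0,0,0.09,0,0,0]
    - [0,0,0.1,0,0,0]

```text
time_s: 19.4
position: [0.476, -0.049, 0.1423]
tcp_rot: [[0.862, 0.079, 0.5], [0.069, -0.997, 0.037], [0.502, 0.002, -0.865]]
force: [-1.6, 2.0, 2.4]
opening: 0.006
grasp_force: 1.3
```

>>> send_rows:
  moves:
    - [0,0,0.005,0,0,0]
    - [0,0,0.01,0,0,0]
    - [0,0,0.015,0,0,0]

```text
time_s: 19.7
position: [0.4778, -0.0489, 0.1392]
tcp_rot: [[0.862, 0.079, 0.5], [0.069, -0.997, 0.037], [0.502, 0.002, -0.865]]
force: [-1.1, 1.7, 2.9]
opening: 0.007
grasp_force: 1.3
```

>>> send_rows:
  moves:
    - [0,0,0.004,0,0,0]
    - [0,0,0.008,0,0,0]

```text
time_s: 19.9
position: [0.4787, -0.0488, 0.1376]
tcp_rot: [[0.862, 0.079, 0.501], [0.069, -0.997, 0.037], [0.502, 0.003, -0.865]]
force: [-4.1, 1.6, 9.3]
opening: 0.001
grasp_force: 5.2
```

>>> send_rows:
  moves:
    - [0,0,0.004,0,0,0]
    - [0,0,0.008,0,0,0]

```text
time_s: 20.1
position: [0.4795, -0.0487, 0.1362]
tcp_rot: [[0.862, 0.078, 0.501], [0.069, -0.997, 0.037], [0.502, 0.003, -0.865]]
force: [-7.8, 1.2, 14.0]
opening: 0.002
grasp_force: 7.6
```

>>> send_rows:
  moves:
    - [0,0,0.003,0,0,0]
    - [0,0,0.006,0,0,0]

```text
time_s: 20.3
position: [0.4804, -0.0487, 0.1347]
tcp_rot: [[0.862, 0.078, 0.501], [0.069, -0.997, 0.037], [0.502, 0.003, -0.865]]
force: [-2.8, 2.3, 3.8]
opening: 0.005
grasp_force: 2.3
```

>>> send_rows:
  moves:
    - [0,0,0.003,0,0,0]
    - [0,0,0.006,0,0,0]

```text
time_s: 20.5
position: [0.4814, -0.0491, 0.1331]
tcp_rot: [[0.862, 0.078, 0.5], [0.069, -0.997, 0.036], [0.502, 0.003, -0.865]]
force: [-1.0, 0.6, 0.6]
opening: 0.003
grasp_force: 0.5
```

The force peaked at 16 N and then fell away, so the detent is passed. Creeping up to the stop.

>>> send_rows:
  moves:
    - [0,0,0.003,0,0,0]
    - [0,0,0.006,0,0,0]

```text
time_s: 20.7
position: [0.4826, -0.0495, 0.1318]
tcp_rot: [[0.862, 0.078, 0.501], [0.069, -0.997, 0.036], [0.502, 0.004, -0.865]]
force: [0.3, -0.0, -0.8]
opening: 0.007
grasp_force: 0.0
```

>>> send_rows:
  moves:
    - [0,0,0.003,0,0,0]

```text
time_s: 20.8
position: [0.4828, -0.0493, 0.1312]
tcp_rot: [[0.862, 0.078, 0.501], [0.069, -0.997, 0.036], [0.502, 0.004, -0.865]]
force: [-6.1, -1.9, 9.7]
opening: 0.004
grasp_force: 6.3
```

>>> send_rows:
  moves:
    - [0,0,0.001,0,0,0]
    - [0,0,0.001,0,0,0]

```text
time_s: 21.0
position: [0.4828, -0.0494, 0.1313]
tcp_rot: [[0.862, 0.077, 0.501], [0.069, -0.997, 0.035], [0.502, 0.004, -0.865]]
force: [-2.1, -0.6, 4.4]
opening: 0.006
grasp_force: 2.4
```

>>> send_rows:
  moves:
    - [0,0,0.002,0,0,0]
    - [0,0,0.002,0,0,0]
    - [0,0,0.002,0,0,0]

```text
time_s: 21.3
position: [0.4828, -0.0493, 0.1312]
tcp_rot: [[0.862, 0.077, 0.501], [0.069, -0.997, 0.035], [0.503, 0.004, -0.865]]
force: [-5.4, -1.1, 10.8]
opening: 0.005
grasp_force: 5.9
```

>>> send_rows:
  moves:
    - [0,0,0.0015,0,0,0]
    - [0,0,0.003,0,0,0]
    - [0,0,0.003,0,0,0]
    - [0,0,0.003,0,0,0]
    - [0,0,0.003,0,0,0]
    - [0,0,0.003,0,0,0]
    - [0,0,0.003,0,0,0]
    - [0,0,0.003,0,0,0]

```text
time_s: 22.1
position: [0.4829, -0.0493, 0.1311]
tcp_rot: [[0.861, 0.077, 0.502], [0.069, -0.997, 0.034], [0.503, 0.005, -0.864]]
force: [-10.5, -2.0, 20.4]
opening: 0.008
grasp_force: 11.0
```

The push is steady at 23 N against the stiff stop. I'll hold a little longer, then back off along the axis.

>>> send_rows:
  moves:
    - [0,0,0,0,0,0]
    - [0,0,0,0,0,0]
    - [0,0,0,0,0,0]
    - [0,0,0,0,0,0]
    - [0,0,0,0,0,0]
    - [0,0,0,0,0,0]

```text
time_s: 22.7
position: [0.4829, -0.0493, 0.1311]
tcp_rot: [[0.861, 0.077, 0.502], [0.069, -0.997, 0.034], [0.503, 0.005, -0.864]]
force: [-9.9, -1.8, 19.2]
opening: -0.0
grasp_force: 11.0
```

>>> send_rows:
  moves:
    - [0,0,-0.01,0,0,0]
    - [0,0,-0.03,0,0,0]
    - [0,0,-0.08,0,0,0]
    - [0,0,-0.15,0,0,0]
    - [0,0,-0.22,0,0,0]
    - [0,0,-0.3,0,0,0]
    - [0,0,-0.35,0,0,0]
    - [0,0,-0.35,0,0,0]
    - [0,0,-0.35,0,0,0]

```text
time_s: 23.6
position: [0.4397, -0.0522, 0.2057]
tcp_rot: [[0.862, 0.078, 0.501], [0.069, -0.997, 0.036], [0.502, 0.003, -0.865]]
force: [-0.7, 0.2, 0.4]
opening: 0.006
grasp_force: 0.0
```

```bash
python3 - <<'E'
from h import *
capz(); q,e=viewer.capture("scene"); h=hsv(q); m=big(((h[...,0]<6)|(h[...,0]>174))&(h[...,1]>150)&(h[...,2]>60),(120,100,300,330)); P=cloud("scene",m,e); print(cv2.minAreaRect(P[:,:2].astype(np.float32)),np.median(P[:,2])); print(readout.read_state()["force"])
E
```

```text
scene cap 110 [ 0.4733 -0.0479  0.1592] moved mm 44.4
side cap 180 [ 0.4691 -0.048   0.1558] moved mm 45.4
((0.5256974697113037, -0.26626452803611755), (0.031821608543395996, 0.19167406857013702), 84.14479064941406) 0.013442740323769733
[-0.07224422  0.71235655 -0.23842339]
```

```bash
python3 -c "
from rig import ticket
print(ticket.hand_in())"
```

```text
the job is handed in; nothing more can be done
None
```

The comb lies flat at the centre of the white dish, and the cap snapped home and was held there at about 22 N for over 0.6 s (highest reading about 23 N); the job was handed in at about 24 s, but the hand-in gave no verdict.

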